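Clip the cleaned analyser probes back onto their rail

TASK

The three cleaned probe rods lie on the white pad. Press each one sideways, tip over the drip trough, into the pair of spring clips on the rail that fits its shaft, until it snaps fully home in both clips with its two collars outside them, and let go of it. Leave the other things on the bench standing where they are.

Things in the scene. Friction and masses are not known exactly. Their poses are not given: they have to be found in the camera images.
- probe_small: The thinnest loose steel rod (70 g +-25 %): shaft 10 mm in diameter, two square grey collars 20 x 20 mm, 49 to 61 mm from the origin each way; one end has the tip (a 4 mm wide needle), the other a white cap 16 mm wide. Origin mid-axis, 10 mm above the pad top as it lies on its collars; x along the shaft to the tip, z up. Tip end +95 mm, cap end -77 mm.
- probe_small_tip (a point): The point of the tip of the thinnest rod, on its axis 95 mm from the body's origin.
- clip_small_seat (a point): Where the thinnest rod's origin comes when home in its clips, 46 mm above the bench; x along the rod towards the drip trough, y along the rail, z up. Clips centred at x = -36 and +36 mm, each 12 mm long. Lips 5.5 mm above the seat, 6 mm apart at rest, flares up to 14 mm above it. Free for fingers between the clips (x = -30 to 30 mm), down to 31 mm below the seat.
- clip_small: The fixed clip place for the thinnest rod: a black block 100 (x) by 28 mm (y), 5 mm thick, with two steel spring clips that open upwards. Pushed straight down, roughly 8 to 18 N in all, the shaft springs the leaves apart and snaps under their lips onto a rigid saddle. Only this rod fits: in other clips it jams or is loose. Origin at the centre of its underside, axes as the seat's.
- probe_medium: The medium-thick loose steel rod (100 g +-25 %): shaft 14 mm in diameter, two square grey collars 22 x 22 mm, 49 to 61 mm from the origin each way; one end has the tip (a flat paddle 20 x 4 mm), the other a white cap 18 mm wide. Origin mid-axis, 11 mm above the pad top as it lies on its collars; x along the shaft to the tip, z up. Tip end +95 mm, cap end -77 mm.
- probe_medium_tip (a point): The point of the tip of the medium-thick rod, on its axis 95 mm from the body's origin.
- clip_medium_seat (a point): Where the medium-thick rod's origin comes when home in its clips, 46 mm above the bench; x along the rod towards the drip trough, y along the rail, z up. Clips centred at x = -36 and +36 mm, each 12 mm long. Lips 6.9 mm above the seat, 8.9 mm apart at rest, flares up to 15 mm above it. Free for fingers between the clips (x = -30 to 30 mm), down to 31 mm below the seat.
- clip_medium: The fixed clip place for the medium-thick rod: a black block 100 (x) by 32 mm (y), 5 mm thick, with two steel spring clips that open upwards. Pushed straight down, roughly 8 to 18 N in all, the shaft springs the leaves apart and snaps under their lips onto a rigid saddle. Only this rod fits: in other clips it jams or is loose. Origin at the centre of its underside, axes as the seat's.
- probe_large: The thickest loose steel rod (140 g +-25 %): shaft 18 mm in diameter, two square grey collars 26 x 26 mm, 49 to 61 mm from the origin each way; one end has the tip (a blunt 8 mm nozzle on a short cone), the other a white cap 22 mm wide. Origin mid-axis, 13 mm above the pad top as it lies on its collars; x along the shaft to the tip, z up. Tip end +95 mm, cap end -77 mm.
- probe_large_tip (a point): The point of the tip of the thickest rod, on its axis 95 mm from the body's origin.
- clip_large_seat (a point): Where the thickest rod's origin comes when home in its clips, 46 mm above the bench; x along the rod towards the drip trough, y along the rail, z up. Clips centred at x = -36 and +36 mm, each 12 mm long. Lips 8.3 mm above the seat, 11.7 mm apart at rest, flares up to 16 mm above it. Free for fingers between the clips (x = -30 to 30 mm), down to 31 mm below the seat.
- clip_large: The fixed clip place for the thickest rod: a black block 100 (x) by 36 mm (y), 5 mm thick, with two steel spring clips that open upwards. Pushed straight down, roughly 8 to 18 N in all, the shaft springs the leaves apart and snaps under their lips onto a rigid saddle. Only this rod fits: in other clips it jams or is loose. Origin at the centre of its underside, axes as the seat's.
- rail: The fixed clip rail: aluminium base 115 (x) by 260 mm (y), origin at the centre of its underside on the bench, x towards the trough. Three clip places stand along y about 80 mm apart, in any order, at the rail's yaw. A white open drip trough, 55 mm wide and 20 mm high, runs along its +x side, where the tips come; grey end plates 22 mm high.
- pad: White absorbent pad, fixed, 250 (x) by 360 (y) by 3 mm thick, origin at the centre of its underside; the three rods lie on it about 130 mm apart in y, tips roughly towards its +x, among small things.
- vial: Small closed amber vial, 24 mm across, 45 mm high, standing on the pad between two rods; a loose bystander. Origin at the centre of its underside.
- cap: Loose white bottle cap, 28 mm across, 16 mm high, on the pad between two rods; a loose bystander. Origin at the centre of its underside.
- crucible: Small white cup, 30 mm across, 32 mm high, on the pad between two rods; a loose bystander. Origin at the centre of its underside.
- tip_box: White and clear pipette-tip box, 82 x 122 x 51 mm, to the right of the rail; a loose bystander. Origin at the centre of its underside.
- wash_bottle: White bottle, 66 mm across, 170 mm high, beyond the rail and pad; a loose bystander. Origin at the centre of its underside.
- gel_jar: Greenish jar, 80 mm across, 100 mm high, beyond the rail; a loose bystander. Origin at the centre of its underside.
- timer: Flat white timer, 60 x 60 x 22 mm, between robot and rail; a loose bystander. Origin at the centre of its underside.
Not all that is in view belongs to the job. Leave any black look-alike of the probe_small alone.

How it is judged (in metres and radians):
At the end, for the whole second after the job is handed in: Each rod lies in the clip place of its own size, snapped under the lips: its middle within 9 mm of the seat along the rod, 2.5 mm sideways and 3 mm below to 2.5 mm above it in height, parallel to the clips within 0.06 rad, tip over the trough side; at rest and not touched by the fingers (x of probe_small in the frame of clip_small_seat between -0.009 and 0.009 m and y of probe_small in the frame of clip_small_seat between -0.0025 and 0.0025 m and z of probe_small in the frame of clip_small_seat between -0.003 and 0.0025 m and x of probe_small_tip in the frame of clip_small_seat above 0.08 m and angle between the x axis of probe_small and the x axis of clip_small_seat, either way round below 0.06 rad and linear speed of each of probe_small, probe_medium, probe_large below 0.02 m/s and contact force between each of probe_small, probe_medium, probe_large and the fingers below 0.1 N and x of probe_medium in the frame of clip_medium_seat between -0.009 and 0.009 m and y of probe_medium in the frame of clip_medium_seat between -0.0025 and 0.0025 m and z of probe_medium in the frame of clip_medium_seat between -0.003 and 0.0025 m and x of probe_medium_tip in the frame of clip_medium_seat above 0.08 m and angle between the x axis of probe_medium and the x axis of clip_medium_seat, either way round below 0.06 rad and x of probe_large in the frame of clip_large_seat between -0.009 and 0.009 m and y of probe_large in the frame of clip_large_seat between -0.0025 and 0.0025 m and z of probe_large in the frame of clip_large_seat between -0.003 and 0.0025 m and x of probe_large_tip in the frame of clip_large_seat above 0.08 m and angle between the x axis of probe_large and the x axis of clip_large_seat, either way round below 0.06 rad).
It fails at once if the vial, cap or cup on the pad is pushed more than 30 mm away or tipped by more than 0.4 rad (distance of any of vial, cap, crucible from where it was at the start of the episode above 0.03 m or angle between any of vial, cap, crucible's own z axis and vertical above 0.4 rad).
It fails at once if the tip box, bottle, jar or timer is pushed more than 30 mm away or tipped by more than 0.4 rad (distance of any of tip_box, wash_bottle, gel_jar, timer from where it was at the start of the episode above 0.03 m or angle between any of tip_box, wash_bottle, gel_jar, timer's own z axis and vertical above 0.4 rad).
It also fails if it takes over 70 s, if anything falls off the work surface, if the arm or the gripper's body presses on something with over 40 N, if the wrist force passes 120 N, or if a joint passes its speed limit or range.

ROBOT

A 6-joint arm with a two-finger parallel gripper is mounted at the origin on the work surface. World frame = base frame: x ahead of the robot, y to its left, z up, the work surface at z = 0. Lengths are in mm, angles in rad, forces in N, time in s.
With the tool pointing down it reaches from about 275 to 1000 mm from the base axis. Payload 8.4 kg.
Tool frame: the origin (TCP) lies between the finger pads; the fingertips stand 22 mm ahead of it and the grasp point (between the pads) lies 3 mm ahead of it (r.nose_length is the z of the fingertips in the tool frame, in mm); z points along the fingers, y is the line along which they close (so a half turn about z gives the same grasp; the last joint's range is limited). The gripper opens to 85 mm and grips with 20 to 120 N. Pads are 22 mm wide; open, the fingers measure 114 mm over their backs; the gripper's body (76 mm by 85 mm) begins 54 mm behind the grasp point. The pads swing forward as they close: fully open they stand 13 mm farther back than shut.
Start: joints at [-1.317, 0.353, 1.633, -0, 1.155, -0.002], TCP at [158.136, -604.666, 253.281] pointing down, gripper open.
Joint ranges: [-2.63, 2.63], [-0.92, 2.1], [0.06, 2.66], [-1.3, 4.44], [0, 2.69], [-3.02, 3.02]. Speed limits (rad/s): [2.22, 2.22, 2.79, 3.14, 3.14, 3.14].

INTERFACE

Orientations are given as [roll, pitch, yaw] about the fixed x, y, z axes, in that order (R = Rz(yaw) Ry(pitch) Rx(roll)).
In Python, from rig import r, cams gives the robot as it stands.
- The arm moves only by the shell command python3 -m handwheel 'ROWS' [FORCE]. ROWS is a JSON list of rows, 1 to 5 of them, each an object with the fields rot (a list: a rotation vector rx, ry, rz in fractions of the full range, 1 being 45 degrees), pos (a list: dx, dy, dz in normalised numbers (1 is 800 mm)), jaw (the opening from 0.0 (shut) to 1.0 (fully open)); a field left out counts as zero (the opening has to be given); each row shifts and turns the commanded pose from where the row before left it, along the tool's axes as they then stand; what a row does not reach is not made up. A row lasts 1/12 s, in which the tool goes at most 41.7 mm and 0.125 rad, less where a joint would pass 70% of its speed; a pose out of reach is approached as far as the arm can. The fingers move at their own pace and stop on an object; FORCE is the grip in N (left out, the last holds). Time passes only in rows, so rows that do not move let the fingers close. It prints the time, the measured TCP pose, the force, the opening and the grip force at its end. No shift or turn number may pass 1 either way. Input that does not fit is refused with a message, and nothing moves.
- r.sense(): the state, without advancing time (a new reading comes with each control period).
- cams.grab_frame(name): name is "scene" or "top" or "wrist"; returns the picture (384x512x3 uint8, red, green, blue); there is no depth.
- cams.camera_params(name): a dict with "fx", "fy", "cx", "cy" (pixels), "rvec" (rotation vector, rad) and "tvec" (3), from world to camera coordinates, as OpenCV has them. Camera axes: x right, y down, z forward; pixel columns grow to the right and rows downward; lengths in mm; the calibration is good to about 2 mm. A picture is of the moment at which its call begins: read the wrist's pose just before it. camera_params takes no time and is no camera call; for the wrist camera it gives the pose at the moment of the call.
- r.sign_off(): hands the job in; it is judged then, once.
The state is a dict: "clock": time; "qpos": joint angles; "qvel": joint speeds; "joint_efforts": joint torques, N m; "eef_pos": TCP position; "tcp_rot": TCP orientation; "contact_force": force on the tool from outside, world axes, zero at the start; "wrist_torque": the same for the moment, N m; "opening": opening from 0.0 (shut) to 1.0 (fully open); "grasp_force": force on a finger pad.
Only numpy, scipy, OpenCV 4.12 (cv2) and the standard library are available. Lean on these libraries where they do the work, as an engineer would, in place of code of your own. Each camera call takes 0.05 s, during which the arm holds its last target. There are 200 camera calls.

## Working session

There is one attempt and no reset: what is moved stays moved. The work goes in short steps, Python scripts to look and compute and a shell command to move; the robot and the scene stay as the last step left them, time stands still between calls to the robot, and variables do not carry over. Pictures are saved under pics/ and viewed, at most 13 in all, crops included, and the job is handed in when it is done.

```bash
ls; mkdir -p pics
python3 - <<'E'
from rig import r,cams
import cv2
for n in ("scene","top"):
    im=cams.grab_frame(n); cv2.imwrite(f"pics/{n}0.png",im[...,::-1]); p=cams.camera_params(n); print(n,p)
print(r.sense())
a=cv2.imread("pics/top0.png"); cv2.imwrite("pics/top0b.png",cv2.resize(a,(800,600),interpolation=cv2.INTER_CUBIC))
E
```

```text
pics
scene {'fx': 412.293523439994, 'fy': 412.293523439994, 'cx': 248.8698632858425, 'cy': 186.72693355717192, 'rvec': array([ 0.85605369,  2.62173741, -0.99406468]), 'tvec': array([ 454.57984438, -174.09447221, 1552.01822824])}
top {'fx': 375.6255131926087, 'fy': 375.6255131926087, 'cx': 252.3794762540755, 'cy': 194.80111384000932, 'rvec': array([ 2.14528291, -2.08595915,  0.21369254]), 'tvec': array([ -42.36757924,  517.34747899, 1218.55593518])}
{'clock': 0.1, 'qpos': array([-1.31742505e+00,  3.53599219e-01,  1.63403672e+00, -2.12785388e-05,
        1.15521279e+00, -2.43385417e-03]), 'qvel': array([-0.00073267, -0.00152108, -0.00213848, -0.00063373,  0.00079658,
       -0.00028369]), 'joint_efforts': array([-3.06544152e-04, -6.06356549e+01, -3.42819929e+01,  9.49491323e-06,
        4.05320461e-03,  5.44492707e-06]), 'eef_pos': array([ 158.01555065, -604.29011543,  252.6339046 ]), 'tcp_rot': array([-3.14033654e+00,  1.63993743e-05,  2.55813740e-01]), 'contact_force': array([-0.22892968, -0.08374884,  1.50571269]), 'wrist_torque': array([ 0.0257186 , -0.00963085,  0.03599487]), 'grasp_force': 0.0, 'opening': 0.997986459164379}
```

View pics/top0b.png

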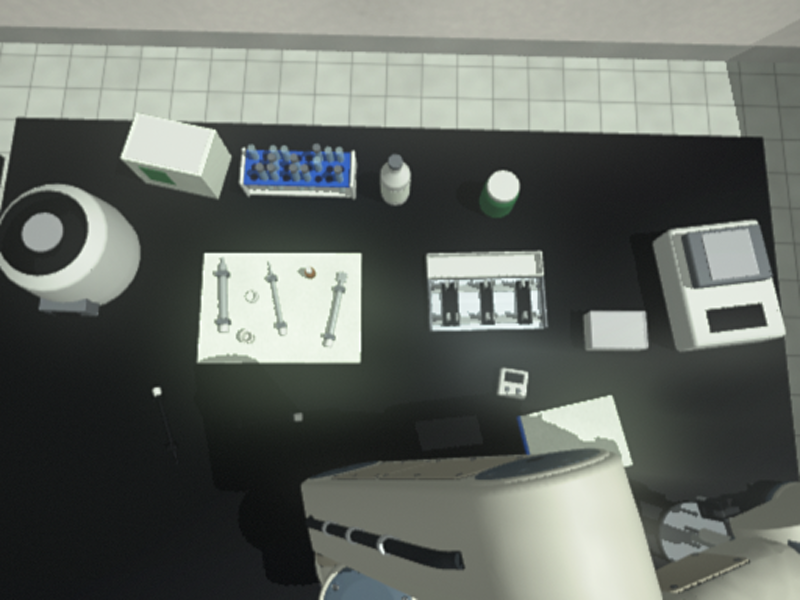

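View pics/scene0.png

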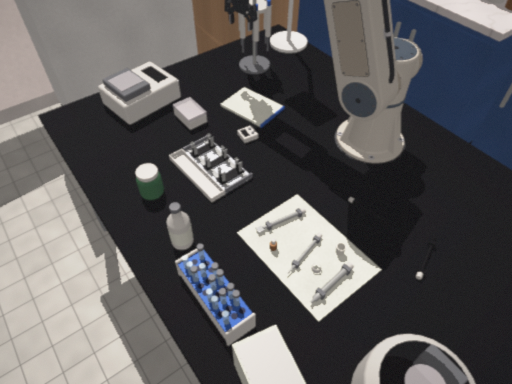

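Top view (800x600 scale): rods on the pad are thick at (223,295), thin at (277,298) and paddle at (335,310). The clip places are on the rail at (450,303), (487,303) and (523,303). The black look-alike lies off the pad at (165,425). Next I get rough positions, then close wrist views.

```bash
cat > h.py <<'E'
import numpy as np, cv2
from scipy.spatial.transform import Rotation as R
from rig import r,cams
def P(n):
    p=cams.camera_params(n); K=np.array([[p['fx'],0,p['cx']],[0,p['fy'],p['cy']],[0,0,1]])
    return K,R.from_rotvec(p['rvec']).as_matrix(),np.array(p['tvec'])
def rays(c,uv):
    K,Rm,t=c; uv=np.atleast_2d(uv).astype(float)
    d=np.c_[uv,np.ones(len(uv))]@np.linalg.inv(K).T@Rm
    return -Rm.T@t,d
def onz(c,uv,z):
    o,d=rays(c,uv); return o+d*((z-o[2])/d[:,2:])
def proj(c,X):
    K,Rm,t=c; q=(np.atleast_2d(X)@Rm.T+t)@K.T; return q[:,:2]/q[:,2:]
def tri(obs):  # [(c,uv)] -> point, residual mm
    A=np.zeros((3,3));b=np.zeros(3);L=[]
    for c,uv in obs:
        o,d=rays(c,uv);d=d[0]/np.linalg.norm(d[0]);M=np.eye(3)-np.outer(d,d);A+=M;b+=M@o;L.append((M,o))
    x=np.linalg.solve(A,b);return x,[np.linalg.norm(M@(x-o)) for M,o in L]
def tool(target,yaw=None):
    """shift in tool axes from the measured pose to a target TCP and yaw (tool down)"""
    s=r.sense();Rt=R.from_euler('xyz',s['tcp_rot'])
    return Rt.inv().apply(np.array(target)-s['eef_pos'])
E
python3 - <<'E'
from h import *
c=P("top")
for n,u,z in [("thickT",(223,262),15),("thickC",(223,328),15),("thinT",(268,265),13),("thinC",(281,331),13),("medT",(342,275),14),("medC",(328,343),14),
 ("pad TL",(205,254),3),("padBR",(360,362),3),("clipL",(450,303),46),("clipM",(487,303),46),("clipR",(523,303),46),("timer",(513,383),22),("tipbox",(615,330),51),("jar",(503,185),100),("bottle",(396,165),170)]:
    print(n,onz(c,np.array(u)*.64,z).round()[0])
w=P("wrist");s=r.sense();Rt=R.from_euler('xyz',s['tcp_rot'])
print("cam in tool",Rt.inv().apply(-w[1].T@w[2]-s['eef_pos']),"axes in tool cols x,y,z\n",(Rt.inv().as_matrix()@w[1].T).round(3),w[0])
E
```

```text
thickT [613. 362.  15.]
thickC [462. 349.  15.]
thinT [609. 261.  13.]
thinC [459. 221.  13.]
medT [590.  92.  14.]
medC [435. 116.  14.]
pad TL [634. 409.   3.]
padBR [397.  44.   3.]
clipL [ 526. -149.   46.]
clipM [ 528. -229.   46.]
clipR [ 531. -308.   46.]
timer [ 358. -289.   22.]
tipbox [ 476. -504.   51.]
jar [ 780. -257.  100.]
bottle [787. -23. 170.]
cam in tool [  77.93926213   -1.25625401 -120.28884527] axes in tool cols x,y,z
 [[-0.001 -0.953 -0.304]
 [ 1.    -0.001  0.001]
 [-0.001 -0.304  0.953]] [[265.97718273   0.         257.00722214]
 [  0.         265.97718273 187.39035188]
 [  0.           0.           1.        ]]
```

The manual's scale: shifts go in shares of 800 mm and turns go in shares of 45 degrees. Converting my numbers, 29 mm is 0.0363, -26 mm is -0.0325, 0.125 rad is 0.1592.

```bash
python3 -m handwheel '[{"rot":[0,0,0.1592],"jaw":1},{"rot":[0,0,0.1592],"jaw":1},{"rot":[0,0,0.0076],"pos":[0.0363,-0.0325,0.005],"jaw":1},{"pos":[0.0363,-0.0325,0.005],"jaw":1},{"pos":[0.0363,-0.0325,0.005],"jaw":1}]' 40
python3 -m handwheel '[{"pos":[0.0363,-0.0325,0.005],"jaw":1},{"pos":[0.0363,-0.0325,0.005],"jaw":1},{"pos":[0.0363,-0.0325,0.005],"jaw":1},{"pos":[0.0363,-0.0325,0.005],"jaw":1},{"pos":[0.0363,-0.0325,0.005],"jaw":1}]'
python3 -m handwheel '[{"pos":[0.0363,-0.0325,0.005],"jaw":1},{"pos":[0.0363,-0.0325,0.005],"jaw":1},{"pos":[0.0363,-0.0325,0.005],"jaw":1},{"pos":[0.0363,-0.0325,0.005],"jaw":1},{"jaw":1}]'
cat > snap.py <<'E'
import sys,pickle
from h import *
n=sys.argv[1]; c=P("wrist"); im=cams.grab_frame("wrist")[...,::-1]
cv2.imwrite(f"pics/{n}.png",im); pickle.dump(c,open(f"{n}.pkl","wb"))
E
python3 snap.py rA
python3 -m handwheel '[{"pos":[0,-0.05,0],"jaw":1},{"pos":[0,-0.05,0],"jaw":1},{"pos":[0,-0.05,0],"jaw":1},{"jaw":1},{"jaw":1}]'
python3 snap.py rB
python3 -c "
import cv2,numpy as np
a=[cv2.imread(f'pics/{k}.png') for k in ('rA','rB')]
cv2.imwrite('pics/rAB.png',cv2.resize(np.vstack(a),(800,600*2))[::1]) if 0 else cv2.imwrite('pics/rAB.png',np.vstack([x[60:360] for x in a]))"
```

```text
clock: 0.52
eef_pos: [245.3, -525.5, 240.7]
tcp_rot: [-3.141, 0.0, -0.002]
contact_force: [1.0, -0.3, 0.2]
opening: 1.0
grasp_force: 0.0
clock: 0.93
eef_pos: [391.0, -394.9, 220.9]
tcp_rot: [-3.141, 0.0, -0.0]
contact_force: [1.0, -1.3, -0.1]
opening: 0.997
grasp_force: 0.0
clock: 1.35
eef_pos: [510.0, -288.2, 204.4]
tcp_rot: [-3.14, -0.001, 0.003]
contact_force: [-0.5, -0.6, 0.8]
opening: 0.999
grasp_force: 0.0
clock: 1.82
eef_pos: [505.4, -171.6, 205.3]
tcp_rot: [3.142, 0.001, 0.002]
contact_force: [0.6, -0.3, 0.1]
opening: 0.999
grasp_force: 0.0
```

View pics/rAB.png

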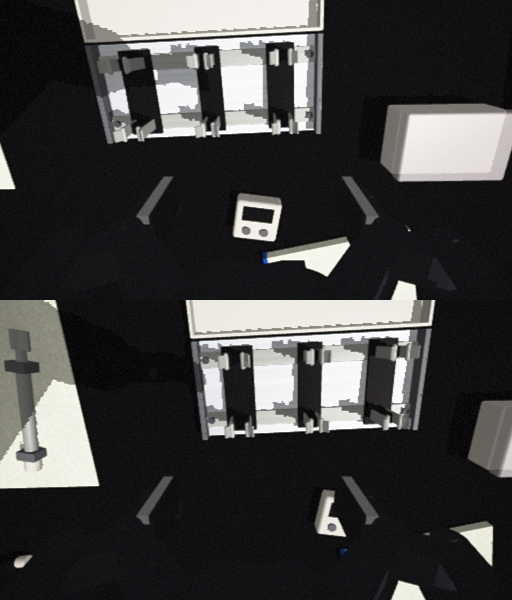

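Wrist views A (top half) and B (bottom half): the rail has three black clip places. In B they are at columns 238, 310 and 380, rows 345–435 of the composite. The medium rod (paddle) is at (28,400). I'll go lower for a precise look at clip widths and lips.

Scaled: 38 mm is 0.0475, 9 mm is 0.0113.

```bash
python3 -m handwheel '[{"pos":[0.01,0.0113,0.0475],"jaw":1},{"pos":[0.01,0.0113,0.0475],"jaw":1},{"jaw":1},{"jaw":1}]'
python3 snap.py rC
python3 -m handwheel '[{"pos":[0,0.05,0],"jaw":1},{"pos":[0,0.05,0],"jaw":1},{"jaw":1},{"jaw":1}]'
python3 snap.py rD
python3 - <<'E'
import cv2,numpy as np,pickle
from h import proj
o=[]
for k in ('rC','rD'):
    c=pickle.load(open(k+'.pkl','rb'));q=proj(c,[[470,-350,30],[590,-100,30]]);print(q.round())
    a=cv2.imread(f'pics/{k}.png');o.append(cv2.resize(a[90:290,40:440],(800,400))[0:300*2])
cv2.imwrite('pics/rCD.png',cv2.resize(np.vstack(o),(600,600)) if 0 else np.vstack([cv2.resize(x,(800,300)) for x in o]))
E
```

```text
clock: 2.2
eef_pos: [520.4, -191.8, 127.5]
tcp_rot: [-3.14, 0.005, -0.002]
contact_force: [0.5, -1.0, 1.0]
opening: 0.997
grasp_force: 0.0
clock: 2.58
eef_pos: [522.7, -273.3, 132.0]
tcp_rot: [3.14, -0.004, -0.003]
contact_force: [0.5, -0.3, 0.6]
opening: 1.0
grasp_force: 0.0
[[429. 247.]
 [142. 113.]]
[[339. 247.]
 [ 43. 117.]]
```

View pics/rCD.png

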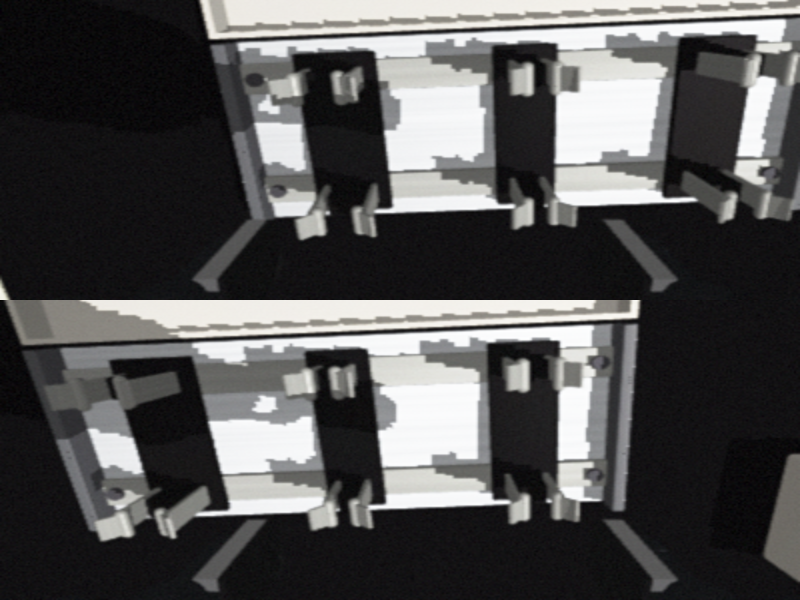

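From the block widths on the 800-px composite, left (C) is 82 px = large, middle is 64 px = small and right (D) is 69 px = medium. The ratio is about 36:28:31, which matches 36/28/32. Now block edges → seats, with height from two views.

```bash
cat > seats.py <<'E'
from h import *
import pickle
S={}
C={k:pickle.load(open(k+'.pkl','rb')) for k in('rC','rD')}
I={k:cv2.GaussianBlur(cv2.imread(f'pics/{k}.png'),(3,3),0).max(2).astype(float) for k in C}
def cross(v,th=85):  # first index at which v falls/rises across th
    i=np.where((v[:-1]<th)&(v[1:]>=th))[0]
    return None if not len(i) else i[0]+(th-v[i[0]])/(v[i[0]+1]-v[i[0]])
seed={'large':(212,125),'small':(302,214),'medium':(394,301)}
for n,(a,b) in seed.items():
    E={}
    for k,u0 in(('rC',a),('rD',b)):
        pl=[]
        for s in(-1,1):
            pts=[]
            for row in range(160,200):
                # centre follows the seed along the view's lean
                v=I[k][row,u0::s][:70]; j=cross(v)
                if j is not None: pts.append((u0+s*j,row))
            pts=np.array(pts); 
            for _ in range(4):
                f=np.polyfit(pts[:,1],pts[:,0],1);e=np.abs(np.polyval(f,pts[:,1])-pts[:,0]);pts=pts[e<max(.6,np.median(e)*2)]
            d=rays(C[k],[(np.polyval(f,150),150),(np.polyval(f,210),210)]);nn=np.cross(*d[1]);nn/=np.linalg.norm(nn)
            pl.append((nn,nn@d[0],[onz(C[k],(np.polyval(f,q),q),15)[0] for q in(150,205)],len(pts)))
        col=u0; 
        us=range(u0-8,u0+9); far=[]
        for u in us:
            v=I[k][165:100:-1,u]; j=cross(v)
            if j is not None: far.append((u,165-j))
        far=np.median(far,0) if far else None
        E[k]=pl
        m=(pl[0][2][0]+pl[1][2][0])/2; m2=(pl[0][2][1]+pl[1][2][1])/2
        yaw=np.arctan2(*(m-m2)[[1,0]]); w=np.linalg.norm(pl[0][2][0]-pl[1][2][0])
        fx=onz(C[k],far,15)[0] if far is not None else None
        f2=m+(m-m2)/(m-m2)[0]*(530-m[0])
        print(n,k,'mid at x530',f2.round(1),'yaw',yaw.round(3),'width',w.round(1),'far',fx.round(1),[p[3] for p in pl])
    for s in(0,1):
        (n1,c1),(n2,c2)=[E[k][s][:2] for k in E]
        print('  edge',s,'3D at x530',np.linalg.solve([n1,n2,[1,0,0]],[c1,c2,530]).round(1))
E
python3 seats.py
```

```text
large rC mid at x530 [ 530.  -149.7   15. ] yaw 0.035 width 36.6 far [ 551.9 -150.9   15. ] [40, 40]
large rD mid at x530 [ 530.  -150.8   15. ] yaw 0.056 width 38.0 far [ 580.6 -157.5   15. ] [37, 40]
  edge 0 3D at x530 [ 530.  -131.2   12.3]
  edge 1 3D at x530 [ 530.  -167.1   11. ]
small rC mid at x530 [ 530.  -231.3   15. ] yaw 0.054 width 27.3 far [ 555.1 -230.4   15. ] [40, 40]
small rD mid at x530 [ 530.  -232.3   15. ] yaw 0.035 width 28.5 far [ 557.5 -234.    15. ] [40, 40]
  edge 0 3D at x530 [ 530.  -217.9   12.4]
  edge 1 3D at x530 [ 530.  -245.6   11.6]
medium rC mid at x530 [ 530.  -312.7   15. ] yaw 0.052 width 32.1 far [ 588.1 -306.3   15. ] [38, 38]
medium rD mid at x530 [ 530.  -313.6   15. ] yaw 0.048 width 30.8 far [ 559.8 -312.2   15. ] [40, 38]
  edge 0 3D at x530 [ 530.  -298.6   10.4]
  edge 1 3D at x530 [ 530.  -329.4   14.1]
```

Seats found: y ≈ -150/-231/-313 at x=530, yaw ≈ 0.047, block widths 37/28/31.5 and block height about 12 (15 expected). On to the pad.

```bash
python3 - <<'E'
from h import *
import pickle
for k,n,u in(('rC','largeL',(293,55)),('rC','largeR',(375,50)),('rC','smallL',(493,45)),('rC','smallR',(557,42)),('rD','medL',(488,43)),('rD','medR',(557,40)),('rD','smallL',(305,50)),('rD','smallR',(367,48))):
    c=pickle.load(open(k+'.pkl','rb'));print(k,n,onz(c,(40+u[0]/2,90+u[1]/1.5),15).round(1))
E
python3 -m handwheel '[{"pos":[-0.0013,-0.05,-0.0038],"jaw":1},{"pos":[-0.0013,-0.05,-0.0038],"jaw":1},{"pos":[-0.0013,-0.05,-0.0038],"jaw":1},{"pos":[-0.0013,-0.05,-0.0038],"jaw":1},{"pos":[-0.0013,-0.05,-0.0038],"jaw":1}]' >/dev/null
python3 -m handwheel '[{"pos":[-0.0013,-0.05,-0.0025],"jaw":1},{"pos":[-0.0013,-0.05,-0.0025],"jaw":1},{"pos":[-0.0013,-0.05,-0.0025],"jaw":1},{"pos":[-0.0013,-0.05,-0.0025],"jaw":1},{"pos":[-0.0013,-0.05,-0.0025],"jaw":1}]' >/dev/null
python3 -m handwheel '[{"pos":[0,-0.0375,0],"jaw":1},{"jaw":1},{"jaw":1}]'
python3 snap.py pA
python3 -m handwheel '[{"pos":[0,-0.05,0],"jaw":1},{"pos":[0,-0.05,0],"jaw":1},{"pos":[0,-0.05,0],"jaw":1},{"jaw":1},{"jaw":1}]'
python3 snap.py pB
python3 -c "
import cv2,numpy as np
cv2.imwrite('pics/pAB.png',np.vstack([cv2.imread(f'pics/{k}.png')[40:320] for k in ('pA','pB')]))"
```

```text
rC largeL [[ 578.  -130.5   15. ]]
rC largeR [[ 580.7 -165.7   15. ]]
rC smallL [[ 583.3 -215.9   15. ]]
rC smallR [[ 584.8 -242.9   15. ]]
rD medL [[ 587.3 -296.2   15. ]]
rD medR [[ 588.8 -326.    15. ]]
rD smallL [[ 583.7 -216.7   15. ]]
rD smallR [[ 584.7 -243.7   15. ]]
clock: 3.72
eef_pos: [511.5, 161.6, 155.5]
tcp_rot: [-3.141, -0.001, 0.004]
contact_force: [0.5, -1.2, 0.2]
opening: 1.0
grasp_force: 0.0
clock: 4.18
eef_pos: [512.0, 280.1, 154.6]
tcp_rot: [-3.142, -0.0, 0.001]
contact_force: [0.1, 0.0, 0.1]
opening: 0.998
grasp_force: 0.0
```

View pics/pAB.png

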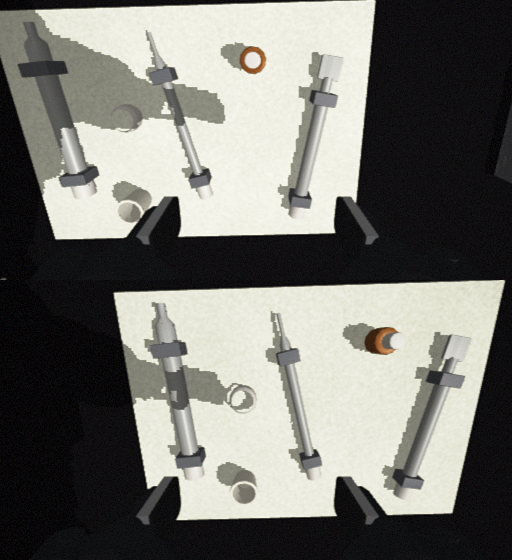

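Pad views A (top half) and B (bottom half), composite pixels:
- **Large rod:** collars at (169,348) and (190,457) in B.
- **Small rod:** collars at (288,356) and (310,460) in B.
- **Medium rod:** collars at (445,379) and (408,479) in B, with paddle tip.
- **Bystanders in B:** vial (385,340), cap (242,398), cup (243,488).

All three rods have tips up (+x), and the steel rod at the pad's centre is the small one. The black look-alike is off the pad. Next I measure the collars in both views.

```bash
cat > rods.py <<'E'
from h import *
import pickle
C={k:pickle.load(open(k+'.pkl','rb')) for k in('pA','pB')}
I={k:cv2.imread(f'pics/{k}.png').max(2) for k in C}
seed={'large':[((43,109),(169,108)),((78,216),(190,217))],'small':[((163,116),(288,116)),((201,220),(310,220))],'medium':[((323,138),(445,139)),((300,240),(408,239))]}
for n,pr in seed.items():
    X=[]
    for ab in pr:
        ob=[]
        for k,(u,v) in zip(C,ab):
            w=I[k][v-13:v+14,max(u-22,0):u+23]; m=(w<100).astype(np.uint8); m=cv2.morphologyEx(m,cv2.MORPH_OPEN,np.ones((5,5)))
            q,l,st,ce=cv2.connectedComponentsWithStats(m); i=1+np.argmax(st[1:,4]); ob.append((C[k],ce[i]+(max(u-22,0),v-13)))
            print(n,k,(ce[i]+(max(u-22,0),v-13)).round(1),st[i])
        x,e=tri(ob);X.append(x);print('   ',x.round(1),np.round(e,1))
        print('   at plane', [onz(c,u,20)[0].round(1) for c,u in ob])
    d=X[0]-X[1];print(n,'mid',((X[0]+X[1])/2).round(1),'yaw',np.arctan2(d[1],d[0]).round(3),'len',np.linalg.norm(d).round(1))
c=C['pB']
for n,u,z in(('vial',(385,100),45),('cap',(242,158),19),('cup',(243,250),35),('cupA',(130,250),35)): print(n,onz(C['pA'] if n=='cupA' else c,u,z)[0].round(0))
E
python3 rods.py
```

```text
large pA [ 43.2 108.8] [  0   0  45  27 936]
large pB [182. 108.] [32  7  7 13 82]
    [584.5 344.5  40.2] [0.8 0.8]
   at plane [array([583.2, 360.1,  20. ]), array([584.9, 350. ,  20. ])]
large pA [ 89.4 213.1] [ 25   3  17  16 197]
large pB [200.3 212.3] [28  3  9 11 81]
    [477.2 341.5  13.1] [0.9 0.9]
   at plane [array([479.2, 337. ,  20. ]), array([481.2, 339.8,  20. ])]
large mid [530.8 343.   26.6] yaw 0.028 len 110.7Traceback (most recent call last):
  File "rods.py", line 12, in <module>
    q,l,st,ce=cv2.connectedComponentsWithStats(m); i=1+np.argmax(st[1:,4]); ob.append((C[k],ce[i]+(max(u-22,0),v-13)))
                                                       ~~~~~~~~~^^^^^^^^^^
    return _wrapfunc(a, 'argmax', axis=axis, out=out, **kwds)
    return bound(*args, **kwds)
ValueError: attempt to get argmax of an empty sequence
```

```bash
sed -i 's/^            w=I.*$/            ob.append((C[k],np.array([u,v])))/; /q,l,st,ce/d; /print(n,k,/d' rods.py; python3 rods.py
python3 - <<'E'
import cv2
a=cv2.imread('pics/pB.png').max(2)
for r in(108,217,): print(r,a[r,145:215:2])
for r in(116,220): print(r,a[r,265:335:2])
for r in(139,239): print(r,a[r,385:475:2])
E
```

```text
[583.9 363.   16.5] [0.9 0.9]
   at plane [array([583. , 360.3,  20. ]), array([584.8, 361.9,  20. ])]
    [474.6 351.7  17.1] [0. 0.]
   at plane [array([475.8, 349.6,  20. ]), array([475.9, 350.9,  20. ])]
large mid [529.2 357.3  16.8] yaw 0.103 len 109.9
    [577.2 251.8  15.5] [0.3 0.3]
   at plane [array([577.1, 250.3,  20. ]), array([577.8, 252.3,  20. ])]
    [467.8 223.5  10.7] [0.4 0.4]
   at plane [array([471.6, 221.4,  20. ]), array([472.5, 225.5,  20. ])]
small mid [522.5 237.6  13.1] yaw 0.254 len 113.2
    [556.3  98.7  15. ] [0.3 0.3]
   at plane [array([557.3,  99.9,  20. ]), array([556.7, 102.2,  20. ])]
    [446.3 115.3  14.6] [0.8 0.8]
   at plane [array([448.4, 116.2,  20. ]), array([450.2, 119. ,  20. ])]
medium mid [501.3 107.   14.8] yaw -0.15 len 111.3
vial [592. 176.  45.]
cap [538. 296.  19.]
cup [446. 295.  35.]
cupA [445. 293.  35.]
108 [233 199 131  96 108 108 107 109 106 109 109 109 108 111 106 107 104  92
  67  73  72 201 233 230 232 235 233 231 229 232 231 232 231 230 232]
217 [234 237 237 238 237 238 231 230 231 235 235 236 236 235 239 189  52  55
  53  60  71  81  92  92  99 102 108 101  73  68 166 238 234 239 237]
116 [204 137 135 133 133 125  62 117 115 117 115 117 121 122 121 123 121 156
 240 236 233 231 230 235 236 233 233 232 231 233 237 239 235 236 235]
220 [238 237 233 237 235 236 237 235 240 239 233 237 239 236 239 169 137 137
  56  94 114 118 118 117 119 120 117 120 194 238 238 237 238 239 236]
139 [234 232 232 229 230 223 230 233 231 233 229 234 229 230 230 232 232 232
 197 125 109  39  39  42  40  43  42  40  99 135 134 136 134 131 135 131
 132 130 133 132 230 231 229 228 230]
239 [147 132 140 136 119  48  39  44  43  50 121 127 130 128 121 107  89  73
  62 175 238 236 234 233 234 235 236 235 230 232 232 232 233 235 231 232
 236 186  13  21  17  16   8  16  18]
```

All three rods have collar spacing of about 110 mm (as specified) and axis heights of 13–17 mm (13/14/16 expected). Candidates for probe_small: the steel rod on the pad at composite B (299,408), and the black rod off the pad at top view (165,425). The steel one on the pad fits. I confirm that with a crop while moving over the large rod.

Scaled: 40 mm is 0.05, -39 mm is -0.0488, -0.1 rad is -0.1273.

```bash
python3 -c "
import cv2
a=cv2.imread('pics/pB.png');cv2.imwrite('pics/crop1.png',cv2.resize(a[50:250,130:340],(630,600),interpolation=cv2.INTER_CUBIC))"
python3 -m handwheel '[{"pos":[0.01,-0.0475,0],"jaw":0.5},{"pos":[0.0113,-0.0488,0],"jaw":0.5},{"rot":[0,0,-0.1273],"jaw":0.5},{"pos":[0,0,0.05],"jaw":0.5},{"pos":[0,0,0.05],"jaw":0.5}]'
python3 -m handwheel '[{"pos":[0,0,0.0188],"jaw":0.5},{"jaw":0.5},{"jaw":0.5}]'; python3 -c "
from h import *
print(tool([529,357,28]),r.sense()['eef_pos'],r.sense()['opening'])"
```

```text
clock: 4.65
eef_pos: [531.5, 356.1, 76.0]
tcp_rot: [-3.139, -0.005, 0.099]
contact_force: [-0.6, 0.0, -1.9]
opening: 0.5
grasp_force: 0.0
clock: 4.9
eef_pos: [529.1, 354.5, 59.0]
tcp_rot: [3.14, 0.002, 0.098]
contact_force: [0.2, 0.1, 0.6]
opening: 0.501
grasp_force: 0.0
[ 0.18330844 -2.56288972 30.96734695] [529.12300376 354.47363016  58.97064592] 0.5012329319901501
```

View pics/crop1.png

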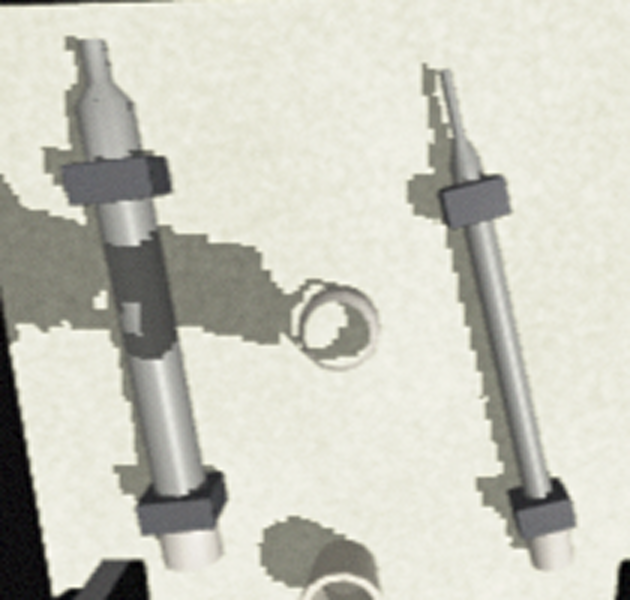

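The crop shows the large rod (left, nozzle, crop (140,300)) and the steel small rod with needle (right, (510,340)). Small rod confirmed. Grasp the large one.

Scaled: 20 mm is 0.025, 11 mm is 0.0138.

```bash
python3 -m handwheel '[{"pos":[0,-0.0025,0.025],"jaw":0.5},{"pos":[0,0,0.0138],"jaw":0.5},{"jaw":0.5},{"jaw":0.5}]' 80
python3 -m handwheel '[{"jaw":0},{"jaw":0},{"jaw":0},{"jaw":0},{"jaw":0}]'
```

```text
clock: 5.23
eef_pos: [529.2, 358.0, 29.0]
tcp_rot: [3.142, 0.0, 0.099]
contact_force: [0.9, -0.2, -0.0]
opening: 0.493
grasp_force: 0.0
clock: 5.65
eef_pos: [529.6, 358.7, 29.8]
tcp_rot: [-3.141, -0.001, 0.1]
contact_force: [-0.4, -2.4, 6.6]
opening: 0.177
grasp_force: 78.1
```

Scaled: -40 mm is -0.05, 39 mm is 0.0488, 0.05 rad is 0.0637.

```bash
python3 -m handwheel '[{"pos":[0,0,-0.0313],"jaw":0},{"pos":[0,0,-0.05],"jaw":0},{"pos":[0,0,-0.0438],"jaw":0},{"rot":[0,0,0.0637],"jaw":0},{"pos":[-0.0025,0.0488,0],"jaw":0}]'
python3 -m handwheel '[{"pos":[-0.0025,0.0488,0],"jaw":0},{"pos":[-0.0025,0.0488,0],"jaw":0},{"pos":[-0.0025,0.0488,0],"jaw":0},{"pos":[-0.0025,0.0488,0],"jaw":0},{"pos":[-0.0025,0.0488,0],"jaw":0}]'
python3 -m handwheel '[{"pos":[-0.0025,0.0488,0],"jaw":0},{"pos":[-0.0025,0.0488,0],"jaw":0},{"pos":[-0.0025,0.0488,0],"jaw":0},{"pos":[-0.0025,0.0488,0],"jaw":0},{"pos":[-0.0025,0.0488,0],"jaw":0}]'
python3 -m handwheel '[{"pos":[-0.0025,0.0488,0],"jaw":0},{"pos":[-0.0025,0.0488,0],"jaw":0},{"jaw":0},{"jaw":0},{"jaw":0}]'
python3 -m handwheel '[{"pos":[0,0,0.025],"jaw":0},{"pos":[0,0,0.0175],"jaw":0},{"jaw":0},{"jaw":0}]'
python3 snap.py iL; python3 -c "
import cv2
a=cv2.imread('pics/iL.png');cv2.imwrite('pics/iLb.png',cv2.resize(a[80:380,100:420],(640,600),interpolation=cv2.INTER_CUBIC))
from h import *
print(r.sense()['eef_pos'],r.sense()['tcp_rot'],tool([529.4,-150.4,60]))"
```

```text
clock: 6.07
eef_pos: [531.6, 325.2, 132.4]
tcp_rot: [-3.135, -0.008, 0.05]
contact_force: [0.8, -0.4, -2.2]
opening: 0.174
grasp_force: 78.6
clock: 6.48
eef_pos: [528.4, 122.5, 128.9]
tcp_rot: [-3.141, -0.001, 0.05]
contact_force: [1.1, 0.2, -2.0]
opening: 0.182
grasp_force: 78.6
clock: 6.9
eef_pos: [528.1, -73.0, 129.0]
tcp_rot: [3.141, -0.001, 0.05]
contact_force: [1.4, -0.3, -2.0]
opening: 0.175
grasp_force: 78.6
clock: 7.32
eef_pos: [528.0, -149.3, 128.5]
tcp_rot: [-3.141, -0.0, 0.049]
contact_force: [-0.3, 1.5, -1.9]
opening: 0.175
grasp_force: 78.8
clock: 7.65
eef_pos: [527.8, -147.8, 94.0]
tcp_rot: [-3.141, 0.002, 0.052]
contact_force: [0.6, 0.0, -1.0]
opening: 0.173
grasp_force: 78.8
[ 528.36625523 -148.18391692   94.6416163 ] [-3.14137078e+00  3.39316474e-04  5.13467336e-02] [ 0.93039813  2.2739044  34.64079893]
```

View pics/iLb.png

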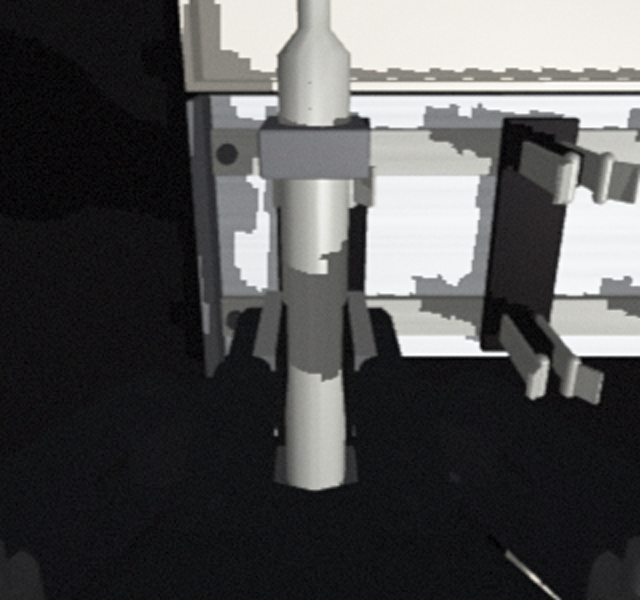

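The rod hangs straight in the hand, at column 257 of the full frame. The front collar's top face is centred at crop (315,153), and the clip's right flare shows at (368,185). I compute the rod's offset along x from its axis and collar pixels.

Run:
```python
from h import *
import pickle
c=pickle.load(open('iL.pkl','rb'))
f=lambda u,v:(100+u/2,80+v/2)
for n,u,z in(('collar top c',f(315,153),94),('collar front edge',f(315,127),94),('collar back edge',f(315,178),94),('shaft L',f(281,200),81),('shaft R',f(350,200),81),('capL',f(287,480),81),('capR',f(345,480),81),('rail far edge',f(450,93),10),('block far L small',f(503,120),15),('block far R small',f(578,118),15)):
    print(n,onz(c,u,z)[0].round(1))
print(proj(c,[[529.4+50,-150.4+2.5,15],[529.4,-150.4,15],[529.4,-150.4+18,15],[529.4,-150.4-18,15]]))
```

```text
collar top c [ 581.8 -144.2   94. ]
collar front edge [ 587.7 -143.9   94. ]
collar back edge [ 575.9 -144.5   94. ]
shaft L [ 566.4 -136.1   81. ]
shaft R [ 567.3 -154.1   81. ]
capL [ 475.3 -140.9   81. ]
capR [ 476.2 -159.    81. ]
rail far edge [ 590.6 -194.7   10. ]
block far L small [ 582.2 -214.4   15. ]
block far R small [ 584.3 -242.1   15. ]
[[262.08790676 139.18993031]
 [261.68691465 202.18486438]
 [239.21120837 201.12494693]
 [284.10252774 203.24194793]]
```

Scaled: 8 mm is 0.01, 2.3 mm is 0.0029.

```bash
python3 -m handwheel '[{"pos":[0.0029,0.0033,0],"jaw":0},{"pos":[0,0,0.01],"jaw":0},{"pos":[0,0,0.0063],"jaw":0},{"jaw":0},{"jaw":0}]'
python3 -m handwheel '[{"pos":[0,0,0.005],"jaw":0},{"pos":[0,0,0.005],"jaw":0},{"jaw":0},{"jaw":0}]'
python3 -m handwheel '[{"pos":[0,0,0.005],"jaw":0},{"pos":[0,0,0.0038],"jaw":0},{"jaw":0},{"jaw":0}]'
```

```text
clock: 8.12
eef_pos: [530.3, -151.6, 80.9]
tcp_rot: [-3.141, 0.001, 0.05]
contact_force: [-0.4, -0.6, -1.4]
opening: 0.179
grasp_force: 78.8
clock: 8.45
eef_pos: [530.9, -151.6, 73.3]
tcp_rot: [-3.141, -0.0, 0.05]
contact_force: [1.1, 2.9, 2.0]
opening: 0.174
grasp_force: 79.3
clock: 8.78
eef_pos: [530.3, -151.5, 65.7]
tcp_rot: [-3.141, 0.001, 0.05]
contact_force: [2.3, 3.2, -5.6]
opening: 0.178
grasp_force: 78.6
```

Scaled: 3 mm is 0.0038.

```bash
python3 -m handwheel '[{"pos":[0,0,0.0038],"jaw":0},{"jaw":0},{"jaw":0}]'
python3 -m handwheel '[{"pos":[0,0,0.0025],"jaw":0},{"jaw":0},{"jaw":0}]'
python3 -m handwheel '[{"pos":[0,0,0.0025],"jaw":0},{"jaw":0},{"jaw":0}]'
```

```text
clock: 9.03
eef_pos: [530.0, -151.5, 62.5]
tcp_rot: [-3.141, 0.001, 0.05]
contact_force: [1.1, 2.9, -10.8]
opening: 0.171
grasp_force: 78.2
clock: 9.28
eef_pos: [530.0, -151.3, 60.8]
tcp_rot: [-3.141, 0.001, 0.05]
contact_force: [-0.4, 4.4, -9.3]
opening: 0.173
grasp_force: 78.4
clock: 9.53
eef_pos: [530.4, -151.5, 59.7]
tcp_rot: [-3.141, 0.001, 0.05]
contact_force: [-2.0, 5.2, 1.2]
opening: 0.181
grasp_force: 79.5
```

Scaled: 1 mm is 0.0013.

```bash
python3 -m handwheel '[{"pos":[0,0,0.0013],"jaw":0},{"jaw":0},{"jaw":0}]'
python3 -m handwheel '[{"pos":[0,0,0.0013],"jaw":0},{"jaw":0},{"jaw":0}]'
```

```text
clock: 9.78
eef_pos: [530.4, -151.6, 59.6]
tcp_rot: [-3.141, 0.0, 0.05]
contact_force: [-6.3, 6.2, 12.1]
opening: 0.173
grasp_force: 80.8
clock: 10.03
eef_pos: [530.5, -151.6, 59.4]
tcp_rot: [-3.141, 0.0, 0.05]
contact_force: [-8.9, 6.9, 23.8]
opening: 0.172
grasp_force: 82.1
```

Scaled: -1 mm is -0.0013.

```bash
python3 -m handwheel '[{"pos":[0,0,-0.0013],"jaw":0.5},{"jaw":0.5},{"jaw":0.5},{"jaw":0.5}]'
python3 -m handwheel '[{"pos":[0,0,-0.025],"jaw":0.5},{"pos":[0,0,-0.0438],"jaw":0.5},{"pos":[0,0,-0.025],"jaw":0.5},{"jaw":0.5},{"jaw":0.5}]'
python3 snap.py oL
python3 - <<'E'
import cv2,pickle
from h import *
a=cv2.imread('pics/oL.png');cv2.imwrite('pics/oLb.png',cv2.resize(a[80:380,100:420],(640,600),interpolation=cv2.INTER_CUBIC))
s=r.sense();R2=R.from_euler('xyz',[np.pi,0,.254]);print(s['eef_pos'],s['tcp_rot'],tool([523,238,132]),R2.inv().apply(np.array([523,238,132])-s['eef_pos']))
E
```

```text
clock: 10.37
eef_pos: [531.2, -152.1, 58.5]
tcp_rot: [3.141, -0.001, 0.05]
contact_force: [0.6, 0.1, 0.4]
opening: 0.501
grasp_force: 0.0
clock: 10.78
eef_pos: [531.6, -152.2, 134.3]
tcp_rot: [3.14, -0.003, 0.05]
contact_force: [-0.2, -0.6, 0.3]
opening: 0.496
grasp_force: 0.0
[ 530.71836612 -151.87486585  133.18924815] [ 3.14127877e+00 -5.37363243e-04  4.97225312e-02] [  11.66811057 -389.77699009    1.07317223] [  90.49610536 -379.30520575    1.18924815]
```

View pics/oLb.png

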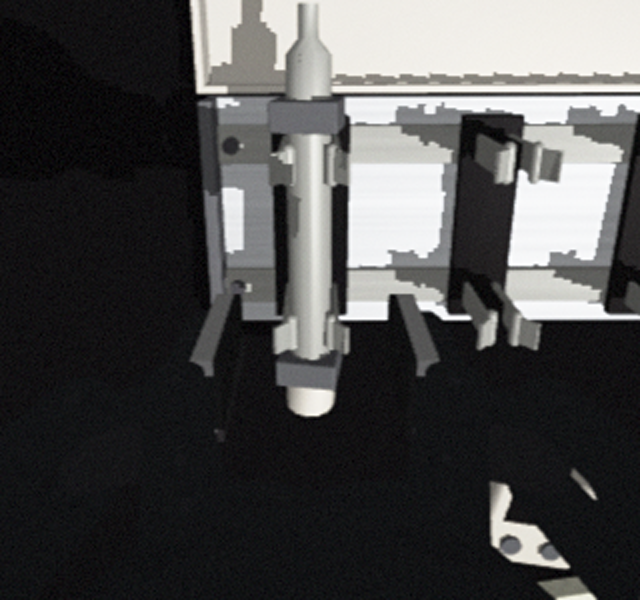

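The large rod is in both clips, with collars outside (front collar crop (306,115), rear (308,370)). Now the small rod.

The manual's scale: shifts go in shares of 800 mm and turns go in shares of 45 degrees. Converting my numbers, -39 mm is -0.0488, 1 mm is 0.0013.

```bash
python3 -m handwheel '[{"pos":[0.0013,-0.0488,0],"jaw":0.5},{"pos":[0.0013,-0.0488,0],"jaw":0.5},{"pos":[0.0013,-0.0488,0],"jaw":0.5},{"pos":[0.0013,-0.0488,0],"jaw":0.5},{"pos":[0.0013,-0.0488,0],"jaw":0.5}]' >/dev/null
python3 -m handwheel '[{"pos":[0.0013,-0.0488,0],"jaw":0.5},{"pos":[0.0013,-0.0488,0],"jaw":0.5},{"pos":[0.0013,-0.0488,0],"jaw":0.5},{"pos":[0.0013,-0.0488,0],"jaw":0.5},{"pos":[0.0013,-0.0488,0],"jaw":0.5}]' >/dev/null
python3 -m handwheel '[{"rot":[0,0,-0.1299],"jaw":0.5},{"rot":[0,0,-0.1299],"jaw":0.5},{"pos":[0,0,0.05],"jaw":0.5},{"pos":[0,0,0.0313],"jaw":0.5},{"jaw":0.5}]' 
python3 -m handwheel '[{"jaw":0.5},{"jaw":0.5}]' 60 >/dev/null
python3 -c "
from h import *
print(tool([523,238,27.5]),r.sense()['tcp_rot'],r.sense()['eef_pos'])"
```

```text
clock: 12.08
eef_pos: [517.2, 236.6, 62.5]
tcp_rot: [3.14, 0.01, 0.254]
contact_force: [-1.9, -0.4, -0.9]
opening: 0.499
grasp_force: 0.0
[ 1.49122242  0.61737605 40.99294661] [3.14147406e+00 4.54419733e-04 2.53580057e-01] [521.41839713 238.23290718  68.49354652]
```

Scaled: 25 mm is 0.0313, 15 mm is 0.0188.

```bash
python3 -m handwheel '[{"pos":[0.0019,0,0.0313],"jaw":0.5},{"pos":[0,0,0.0188],"jaw":0.5},{"jaw":0.5},{"jaw":0.5}]'
python3 -m handwheel '[{"jaw":0},{"jaw":0},{"jaw":0},{"jaw":0},{"jaw":0}]' 80
python3 -m handwheel '[{"pos":[0,0,-0.0313],"jaw":0},{"pos":[0,0,-0.05],"jaw":0},{"pos":[0,0,-0.0438],"jaw":0},{"rot":[0,0,0.1299],"jaw":0},{"rot":[0,0,0.1299],"jaw":0}]'
python3 -c "
from h import *
s=r.sense();print(R.from_euler('xyz',[np.pi,0,.05]).inv().apply(np.array([534.1,-231.5,128])-s['eef_pos']),s['tcp_rot'])"
```

```text
clock: 12.58
eef_pos: [523.1, 238.7, 29.2]
tcp_rot: [-3.142, -0.0, 0.254]
contact_force: [0.6, -0.2, 0.4]
opening: 0.498
grasp_force: 0.0
clock: 13.0
eef_pos: [523.5, 239.0, 29.9]
tcp_rot: [-3.141, -0.002, 0.254]
contact_force: [-0.5, -0.9, 9.8]
opening: 0.074
grasp_force: 78.6
clock: 13.42
eef_pos: [524.5, 239.5, 131.8]
tcp_rot: [-3.139, -0.006, 0.045]
contact_force: [-0.3, 0.1, -1.1]
opening: 0.077
grasp_force: 78.5
[-13.91730209 470.87831431   3.80107958] [-3.13937342 -0.00557363  0.04544214]
```

Scaled: 39 mm is 0.0488, -1 mm is -0.0013.

```bash
python3 -m handwheel '[{"pos":[-0.0013,0.0488,0],"jaw":0},{"pos":[-0.0013,0.0488,0],"jaw":0},{"pos":[-0.0013,0.0488,0],"jaw":0},{"pos":[-0.0013,0.0488,0],"jaw":0},{"pos":[-0.0013,0.0488,0],"jaw":0}]' >/dev/null
python3 -m handwheel '[{"pos":[-0.0013,0.0488,0],"jaw":0},{"pos":[-0.0013,0.0488,0],"jaw":0},{"pos":[-0.0013,0.0488,0],"jaw":0},{"pos":[-0.0013,0.0488,0],"jaw":0},{"pos":[-0.0013,0.0488,0],"jaw":0}]' >/dev/null
python3 -m handwheel '[{"pos":[-0.0025,0.05,0],"jaw":0},{"pos":[-0.0025,0.0513,0],"jaw":0},{"pos":[0,0,0.02],"jaw":0},{"pos":[0,0,0.0175],"jaw":0},{"jaw":0}]' >/dev/null
python3 -m handwheel '[{"jaw":0},{"jaw":0}]'
python3 snap.py iS
python3 - <<'E'
import cv2,pickle
from h import *
a=cv2.imread('pics/iS.png');cv2.imwrite('pics/iSb.png',cv2.resize(a[80:380,100:420],(640,600),interpolation=cv2.INTER_CUBIC))
E
```

```text
clock: 14.83
eef_pos: [532.5, -232.2, 99.2]
tcp_rot: [3.141, -0.001, 0.05]
contact_force: [-0.2, -0.8, -0.4]
opening: 0.077
grasp_force: 78.7
```

View pics/iSb.png

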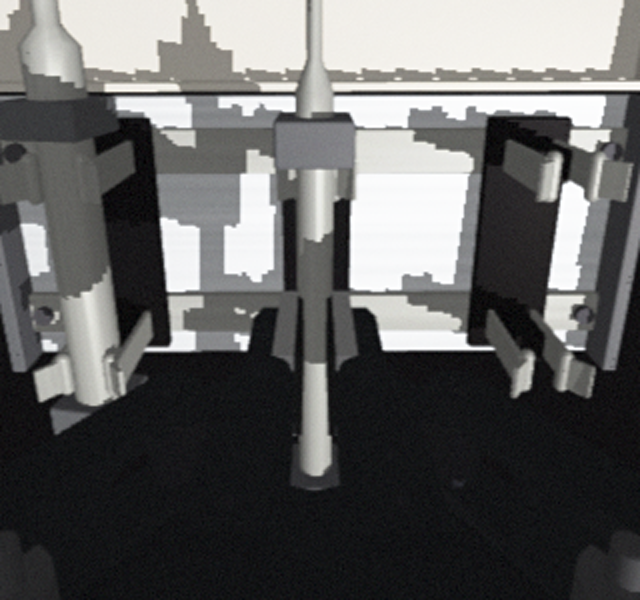

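The small rod is straight above its clips. Collar top face is at crop (275–353, 125–168), shaft at 300–331, block edges at 285/349 (row 220). Compute the offset from the same picture.

Run:
```python
from h import *
import pickle
c=pickle.load(open('iS.pkl','rb'))
f=lambda u,v:(100+u/2,80+v/2)
g=lambda u,v,z:onz(c,f(u,v),z)[0]
a=g(314,146.5,92.7);m1=(g(300,200,82.7)+g(331,200,82.7))/2;m2=(g(302,460,82.7)+g(329,460,82.7))/2
print('collar',a.round(1),'shaft',m1.round(1),m2.round(1),'w',np.linalg.norm(g(300,200,82.7)-g(331,200,82.7)))
b=(g(285,220,15)+g(349,220,15))/2;print('block mid',b.round(1),'w',np.linalg.norm(g(285,220,15)-g(349,220,15)))
print('med far',g(488,118,15).round(1),g(570,117,15).round(1))
fl=(g(292,185,58)+g(348,185,58))/2;print('flare mid',fl.round(1))
```

```text
collar [ 586.8 -228.4   92.7] shaft [ 570.6 -229.6   82.7] [ 485.2 -233.9   82.7] w 8.291551486970944
block mid [ 542.8 -231.9   15. ] w 25.89879790123341
med far [ 586.9 -295.    15. ] [ 588.8 -326.2   15. ]
flare mid [ 568.5 -231.2   58. ]
```

Scaled: 10 mm is 0.0125, 2.3 mm is 0.0029.

```bash
python3 -m handwheel '[{"pos":[0.0029,0.0014,0.0125],"jaw":0},{"pos":[0,0,0.0125],"jaw":0},{"pos":[0,0,0.005],"jaw":0},{"jaw":0},{"jaw":0}]'
python3 -m handwheel '[{"pos":[0,0,0.005],"jaw":0},{"jaw":0},{"jaw":0}]'
python3 -m handwheel '[{"pos":[0,0,0.005],"jaw":0},{"jaw":0},{"jaw":0}]'
python3 -m handwheel '[{"pos":[0,0,0.0038],"jaw":0},{"jaw":0},{"jaw":0}]'
```

```text
clock: 15.3
eef_pos: [534.4, -233.1, 73.9]
tcp_rot: [-3.141, 0.001, 0.05]
contact_force: [-0.2, 0.2, 0.0]
opening: 0.078
grasp_force: 78.9
clock: 15.55
eef_pos: [534.6, -233.4, 70.3]
tcp_rot: [-3.141, -0.0, 0.05]
contact_force: [1.0, 0.6, 0.1]
opening: 0.074
grasp_force: 79.0
clock: 15.8
eef_pos: [533.9, -233.2, 65.5]
tcp_rot: [-3.141, 0.001, 0.05]
contact_force: [1.2, 1.0, -6.9]
opening: 0.075
grasp_force: 78.3
clock: 16.05
eef_pos: [534.3, -233.4, 63.1]
tcp_rot: [-3.141, 0.0, 0.05]
contact_force: [-0.5, 1.6, -2.1]
opening: 0.073
grasp_force: 78.8
```

Scaled: 1 mm is 0.0013.

```bash
python3 -m handwheel '[{"pos":[0,0,0.0013],"jaw":0},{"jaw":0},{"jaw":0}]'
python3 -m handwheel '[{"pos":[0,0,0.0013],"jaw":0},{"jaw":0},{"jaw":0}]'
```

```text
clock: 16.3
eef_pos: [534.7, -233.6, 62.8]
tcp_rot: [3.141, -0.0, 0.05]
contact_force: [-1.9, 0.6, 3.8]
opening: 0.075
grasp_force: 79.9
clock: 16.55
eef_pos: [534.7, -233.6, 62.6]
tcp_rot: [3.141, -0.0, 0.05]
contact_force: [-5.5, 1.3, 15.0]
opening: 0.076
grasp_force: 81.0
```

Seated at the predicted height. Release, then the medium rod.

Scaled: -1 mm is -0.0013.

```bash
python3 -m handwheel '[{"pos":[0,0,-0.0013],"jaw":0.5},{"jaw":0.5},{"jaw":0.5},{"jaw":0.5}]' >/dev/null
python3 -m handwheel '[{"pos":[0,0,-0.025],"jaw":0.5},{"pos":[0,0,-0.0375],"jaw":0.5},{"pos":[0,0,-0.025],"jaw":0.5},{"jaw":0.5},{"jaw":0.5}]'
python3 snap.py oS; python3 -c "
from h import *
print(tool([501,107,132]))"
```

```text
clock: 17.3
eef_pos: [535.2, -233.8, 133.2]
tcp_rot: [3.14, -0.002, 0.05]
contact_force: [0.3, 0.1, -0.3]
opening: 0.503
grasp_force: 0.0
[-1.64531779e+01 -3.41671076e+02  7.23470022e-02]
```

Scaled: -38 mm is -0.0475, -2 mm is -0.0025.

```bash
python3 -m handwheel '[{"pos":[-0.0025,-0.0475,0],"jaw":0.5},{"pos":[-0.0025,-0.0475,0],"jaw":0.5},{"pos":[-0.0025,-0.0475,0],"jaw":0.5},{"pos":[-0.0025,-0.0475,0],"jaw":0.5},{"pos":[-0.0025,-0.0475,0],"jaw":0.5}]' >/dev/null
python3 -m handwheel '[{"pos":[-0.0025,-0.0475,0],"jaw":0.5},{"pos":[-0.0025,-0.0475,0],"jaw":0.5},{"pos":[-0.0013,-0.0475,0],"jaw":0.5},{"pos":[-0.0013,-0.0475,0],"jaw":0.5},{"rot":[0,0,0.1273],"jaw":0.5}]' >/dev/null
python3 -m handwheel '[{"rot":[0,0,0.1273],"jaw":0.5},{"pos":[0,0,0.05],"jaw":0.5},{"pos":[0,0,0.0313],"jaw":0.5},{"jaw":0.5},{"jaw":0.5}]' >/dev/null
python3 -m handwheel '[{"jaw":0.5},{"jaw":0.5}]'
python3 -c "
from h import *
print(tool([501,107,28]),r.sense()['tcp_rot'])"
```

```text
clock: 18.77
eef_pos: [502.4, 107.4, 68.4]
tcp_rot: [-3.141, -0.001, -0.15]
contact_force: [0.1, -0.3, 0.8]
opening: 0.5
grasp_force: 0.0
[-1.34140317  0.62303072 40.38127623] [-3.14103247e+00 -1.48586659e-03 -1.50433933e-01]
```

Scaled: 25 mm is 0.0313, 15 mm is 0.0188.

```bash
python3 -m handwheel '[{"pos":[-0.0025,0,0.0313],"jaw":0.5},{"pos":[0,0,0.0188],"jaw":0.5},{"jaw":0.5},{"jaw":0.5}]'
python3 -m handwheel '[{"jaw":0},{"jaw":0},{"jaw":0},{"jaw":0},{"jaw":0}]' 80
python3 -m handwheel '[{"pos":[0,0,-0.0313],"jaw":0},{"pos":[0,0,-0.05],"jaw":0},{"pos":[0,0,-0.0438],"jaw":0},{"rot":[0,0,-0.1273],"jaw":0},{"rot":[0,0,-0.1273],"jaw":0}]'
python3 -c "
from h import *
s=r.sense();print(R.from_euler('xyz',[np.pi,0,.05]).inv().apply(np.array([538,-313.4,128])-s['eef_pos']),s['tcp_rot'])"
```

```text
clock: 19.1
eef_pos: [499.8, 107.6, 28.0]
tcp_rot: [-3.142, -0.0, -0.15]
contact_force: [0.1, 0.1, 0.1]
opening: 0.499
grasp_force: 0.0
clock: 19.52
eef_pos: [500.5, 107.8, 28.8]
tcp_rot: [-3.141, -0.002, -0.15]
contact_force: [-2.5, -1.4, 10.1]
opening: 0.13
grasp_force: 78.2
clock: 19.93
eef_pos: [501.4, 108.0, 130.6]
tcp_rot: [-3.141, -0.006, 0.054]
contact_force: [-0.4, -0.6, -1.2]
opening: 0.125
grasp_force: 78.6
[ 15.46820884 422.74523679   2.59069925] [-3.14064215 -0.0059979   0.05408941]
```

Scaled: 38.4 mm is 0.048, 1.4 mm is 0.0018.

```bash
python3 -m handwheel '[{"pos":[0.0018,0.048,0],"jaw":0},{"pos":[0.0018,0.048,0],"jaw":0},{"pos":[0.0018,0.048,0],"jaw":0},{"pos":[0.0018,0.048,0],"jaw":0},{"pos":[0.0018,0.048,0],"jaw":0}]' >/dev/null
python3 -m handwheel '[{"pos":[0.0018,0.048,0],"jaw":0},{"pos":[0.0018,0.048,0],"jaw":0},{"pos":[0.0018,0.048,0],"jaw":0},{"pos":[0.0018,0.048,0],"jaw":0},{"pos":[0.0018,0.048,0],"jaw":0}]' >/dev/null
python3 -m handwheel '[{"pos":[0.0018,0.048,0],"jaw":0},{"pos":[0,0,0.02],"jaw":0},{"pos":[0,0,0.02],"jaw":0},{"jaw":0},{"jaw":0}]' >/dev/null
python3 -m handwheel '[{"jaw":0},{"jaw":0}]'
python3 snap.py iM
python3 - <<'E'
import cv2,pickle
from h import *
a=cv2.imread('pics/iM.png');cv2.imwrite('pics/iMb.png',cv2.resize(a[80:380,100:420],(640,600),interpolation=cv2.INTER_CUBIC))
E
```

```text
clock: 21.35
eef_pos: [536.6, -313.3, 96.6]
tcp_rot: [3.141, -0.001, 0.051]
contact_force: [0.2, -0.7, -0.3]
opening: 0.121
grasp_force: 78.8
```

View pics/iMb.png

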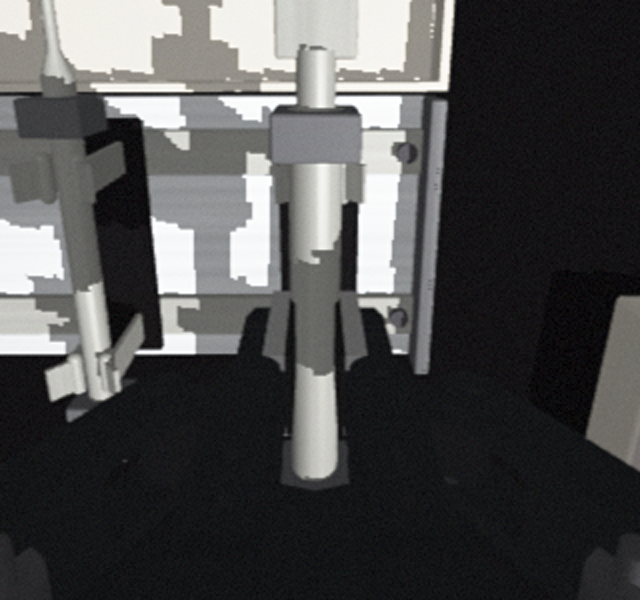

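The medium rod is above its clips: collar top face at crop (270–360, 113–163), shaft 291–341, block edges 281/357 at row 225. The small rod sits in its clips at left.

Run:
```python
from h import *
import pickle
c=pickle.load(open('iM.pkl','rb'))
f=lambda u,v:(100+u/2,80+v/2)
g=lambda u,v,z:onz(c,f(u,v),z)[0]
a=g(315,138,93);m1=(g(291,215,82)+g(341,215,82))/2;m2=(g(294,440,82)+g(338,440,82))/2
print('collar',a.round(1),(g(315,113,93)-g(315,163,93)).round(1),'shaft',m1.round(1),m2.round(1),'w',np.linalg.norm(g(291,215,82)-g(341,215,82)))
b=(g(281,225,15)+g(357,225,15))/2;print('block mid',b.round(1),'w',np.linalg.norm(g(281,225,15)-g(357,225,15)))
fl=(g(276,185,59)+g(363,185,59))/2;print('flare mid',fl.round(1))
y=lambda x:m2[1]+(m1-m2)[1]/(m1-m2)[0]*(x-m2[0]); print('rod y there',y(b[0]),y(fl[0]))
```

```text
collar [ 593.5 -309.6   93. ] [11.7  0.6  0. ] shaft [ 571.1 -311.    82. ] [ 498.6 -314.7   82. ] w 13.310987153245913
block mid [ 545.7 -313.9   15. ] w 30.46044975587102
flare mid [ 573.5 -312.1   59. ]
rod y there -312.3323796253266 -310.9233708050187
```

Scaled: 10 mm is 0.0125, 1.3 mm is 0.0016.

```bash
python3 -m handwheel '[{"pos":[0,0.0016,0.0125],"jaw":0},{"pos":[0,0,0.0125],"jaw":0},{"pos":[0,0,0.005],"jaw":0},{"jaw":0},{"jaw":0}]'
python3 -m handwheel '[{"pos":[0,0,0.005],"jaw":0},{"jaw":0},{"jaw":0}]'
python3 -m handwheel '[{"pos":[0,0,0.005],"jaw":0},{"jaw":0},{"jaw":0}]'
python3 -m handwheel '[{"pos":[0,0,0.0025],"jaw":0},{"jaw":0},{"jaw":0}]'
```

```text
clock: 21.82
eef_pos: [535.8, -314.7, 70.5]
tcp_rot: [-3.141, 0.001, 0.05]
contact_force: [0.6, -0.1, -0.2]
opening: 0.124
grasp_force: 79.0
clock: 22.07
eef_pos: [536.0, -314.7, 66.8]
tcp_rot: [-3.141, 0.0, 0.05]
contact_force: [1.9, -0.6, -4.7]
opening: 0.125
grasp_force: 78.6
clock: 22.32
eef_pos: [535.4, -314.6, 62.3]
tcp_rot: [-3.141, 0.001, 0.05]
contact_force: [1.6, -1.8, -8.9]
opening: 0.127
grasp_force: 78.1
clock: 22.57
eef_pos: [535.8, -314.7, 61.1]
tcp_rot: [-3.141, 0.0, 0.05]
contact_force: [0.1, -2.8, -5.3]
opening: 0.125
grasp_force: 78.4
```

Scaled: 1 mm is 0.0013.

```bash
python3 -m handwheel '[{"pos":[0,0,0.0013],"jaw":0},{"jaw":0},{"jaw":0}]'
python3 -m handwheel '[{"pos":[0,0,0.0013],"jaw":0},{"jaw":0},{"jaw":0}]'
python3 -m handwheel '[{"pos":[0,0,0.0013],"jaw":0},{"jaw":0},{"jaw":0}]'
```

```text
clock: 22.82
eef_pos: [535.9, -314.7, 60.8]
tcp_rot: [-3.142, 0.0, 0.05]
contact_force: [-2.2, -1.2, 4.3]
opening: 0.122
grasp_force: 79.5
clock: 23.07
eef_pos: [536.0, -314.8, 60.6]
tcp_rot: [3.142, -0.0, 0.05]
contact_force: [-5.6, 0.2, 14.4]
opening: 0.128
grasp_force: 80.7
clock: 23.32
eef_pos: [536.0, -314.8, 60.5]
tcp_rot: [3.141, -0.0, 0.05]
contact_force: [-8.2, 2.6, 22.5]
opening: 0.127
grasp_force: 81.7
```

Seated at 60.6, as predicted. Release, rise, and move sideways to look at all three.

Scaled: -2 mm is -0.0025.

```bash
python3 -m handwheel '[{"pos":[0,0,-0.0025],"jaw":0.5},{"jaw":0.5},{"jaw":0.5},{"jaw":0.5}]'
python3 -m handwheel '[{"pos":[0,0,-0.025],"jaw":0.5},{"pos":[0,0,-0.0475],"jaw":0.5},{"pos":[0,-0.05,-0.025],"jaw":0.5},{"pos":[0,-0.05,0],"jaw":0.5},{"jaw":0.5}]'
python3 -m handwheel '[{"jaw":0.5},{"jaw":0.5}]'
python3 snap.py fin
python3 - <<'E'
import cv2,pickle
from h import *
c=pickle.load(open('fin.pkl','rb'));print(r.sense()['eef_pos'])
Y=np.array([np.cos(.05),np.sin(.05),0])
for n,s in(('L',(529.4,-150.4,46)),('S',(534.1,-232.2,46)),('M',(538,-313.4,46))): print(n,[((proj(c,np.array(s)+k*Y+[0,0,h])[0]-(80,90))*2).round() for k,h in((95,0),(55,11),(49,11),(-49,11),(-77,0))])
a=cv2.imread('pics/fin.png');cv2.imwrite('pics/finb.png',cv2.resize(a[90:340,80:440],(720,500),interpolation=cv2.INTER_CUBIC))
E
```

```text
clock: 23.65
eef_pos: [536.1, -314.6, 60.1]
tcp_rot: [-3.141, 0.0, 0.05]
contact_force: [-0.9, -1.2, -0.0]
opening: 0.499
grasp_force: 0.0
clock: 24.07
eef_pos: [531.6, -232.8, 137.7]
tcp_rot: [-3.14, -0.0, 0.051]
contact_force: [-0.6, 0.2, -1.0]
opening: 0.499
grasp_force: 0.0
clock: 24.23
eef_pos: [532.3, -237.5, 136.8]
tcp_rot: [3.141, -0.0, 0.051]
contact_force: [-0.2, 0.0, 0.5]
opening: 0.496
grasp_force: 0.0
[ 532.32492632 -238.00270233  136.6420086 ]
L [array([119., -29.]), array([121.,  85.]), array([124., 102.]), array([154., 331.]), array([169., 371.])]
S [array([343., -30.]), array([343.,  84.]), array([343., 100.]), array([344., 330.]), array([345., 369.])]
M [array([564., -30.]), array([562.,  84.]), array([560., 100.]), array([534., 330.]), array([520., 370.])]
```

View pics/finb.png

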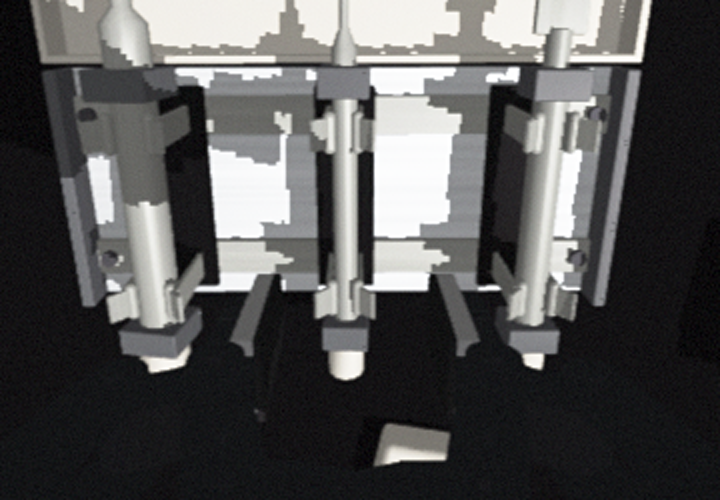

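All three rods sit between the leaves of both clips with collars outside. Front collar edges are at rows 98–101 (100–102 predicted) and cap ends at about 370 (370 predicted). The fingers are clear, so I hand it in.

```bash
python3 -c "
from rig import r
print(r.sign_off())"
```

```text
the job is handed in; nothing more can be done
None
```

All three rods are snapped home in the clips of their own size, tips over the trough and fingers clear, and the job is handed in at about 24 s on the robot's clock; sign-off returned no verdict.

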